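Make up two trim kits in a clothing design studio

TASK

Make up the two trim kits on the dark kit boards: on the board with the red stripe go the rust-red colour chip and the brass buckle, and on the board with the blue stripe go the green colour chip, the wooden toggle and the round press-stud tin. Lay each flat on the pale mark of its own shape, centred on it, the long ones lined up with their marks, and let go of it. Leave the mustard chip and the pin pot where they are.

Things in the scene. Friction and masses are not known exactly. Their poses are not given: they have to be found in the camera images.
- rust_chip: Rust-red lacquered plastic colour chip, a flat block 56 (its x) x 36 (its y) x 14 mm high with a small black dot near one end and a narrow white strip near the other, 35 g; origin at the centre of its underside.
- green_chip: Dark green lacquered plastic colour chip, a flat block 56 (its x) x 36 (its y) x 14 mm high with a small black dot near one end and a narrow white strip near the other, 35 g; origin at the centre of its underside.
- mustard_chip: Mustard-yellow lacquered plastic colour chip, a flat block 56 (its x) x 36 (its y) x 14 mm high with a small black dot near one end and a narrow white strip near the other, 35 g; origin at the centre of its underside. Not needed: it stays where it is.
- buckle: Brass belt buckle lying flat: an open rectangular frame 56 (its x) x 44 (its y) x 12 mm high, bars 8 mm wide, with a thin prong across the middle, 60 g. It can be gripped across its outer 44 mm. Origin at the centre of its underside.
- toggle: Dark wooden coat toggle, a rounded bar with a flat underside, 54 (its x) x 20 (its y) x 16 mm high, two small holes in its top, 25 g; origin at the centre of its underside.
- stud_tin: Round press-stud tin, 44 mm across and 24 mm high, aluminium below, purple lid with a steel stud in its middle (to 27 mm), 60 g; origin at the centre of its underside.
- pin_pot: White round pot of pins, 48 mm across, 39 mm high to the pin heads, standing among the stock; origin at the centre of its underside. It stays where it is.
- red_board: Kit board with a red stripe. Charcoal, 110 (its x) x 225 (its y) x 8 mm, fixed, no rim; origin at the centre of its underside; stripe along its +x edge. Flat pale marks centred at x = -8 mm: plain 46 x 66 mm rectangle for the chip at y = -50; 54 x 66 mm rectangle with a dark window for the buckle at y = +50. Chip and buckle lie with their x along the board's y, either way round.
- blue_board: Kit board with a blue stripe. Charcoal, 110 (its x) x 225 (its y) x 8 mm, fixed, no rim; origin at the centre of its underside; stripe along its +x edge. Flat pale marks centred at x = -8 mm: 46 x 66 mm rectangle for the chip at y = -75; narrow 30 x 64 mm one for the toggle at y = 0; 54 mm disc for the tin at y = +73. Chip and toggle lie with their x along the board's y, either way round.
Not all that is in view belongs to the job. Of the things shaped like the buckle, the brass one is meant.

How it is judged:
At the end, for the whole second after the job is handed in: Each of the five lies on its own mark on its board, within 12 mm of the centre along both board axes, flat (3 mm, 0.12 rad), at rest, all but the tin lined up within 0.3 rad (either way round); mustard chip and pin pot within 20 mm of their start (x of rust_chip in the frame of red_board between -0.02 and 0.004 m and y of rust_chip in the frame of red_board between -0.062 and -0.038 m and z of rust_chip in the frame of red_board between 0.005 and 0.011 m and angle between each of rust_chip, buckle, green_chip, toggle, stud_tin's own z axis and vertical below 0.12 rad and linear speed of each of rust_chip, buckle, green_chip, toggle, stud_tin below 0.02 m/s and angle between the x axis of each of rust_chip, buckle and the y axis of red_board, either way round below 0.3 rad and x of buckle in the frame of red_board between -0.02 and 0.004 m and y of buckle in the frame of red_board between 0.038 and 0.062 m and z of buckle in the frame of red_board between 0.005 and 0.011 m and x of green_chip in the frame of blue_board between -0.02 and 0.004 m and y of green_chip in the frame of blue_board between -0.087 and -0.063 m and z of green_chip in the frame of blue_board between 0.005 and 0.011 m and angle between the x axis of each of green_chip, toggle and the y axis of blue_board, either way round below 0.3 rad and x of toggle in the frame of blue_board between -0.02 and 0.004 m and y of toggle in the frame of blue_board between -0.012 and 0.012 m and z of toggle in the frame of blue_board between 0.005 and 0.011 m and x of stud_tin in the frame of blue_board between -0.02 and 0.004 m and y of stud_tin in the frame of blue_board between 0.061 and 0.085 m and z of stud_tin in the frame of blue_board between 0.005 and 0.011 m and distance of each of mustard_chip, pin_pot from where it was at the start of the episode below 0.02 m); the robot touches nothing.
It fails at once if the mustard chip is pushed or carried more than 20 mm from its place (distance of mustard_chip from where it was at the start of the episode above 0.02 m).
It fails at once if the pin pot is pushed or carried more than 20 mm from its place (distance of pin_pot from where it was at the start of the episode above 0.02 m).
It also fails if it takes over 106 s, if anything falls off the work surface, if the arm or the gripper's body presses on something with over 40 N, if the wrist force passes 120 N, or if a joint passes its speed limit or range.

ROBOT

A 7-joint arm with a two-finger parallel gripper is mounted at the origin on the work surface. World frame = base frame: x ahead of the robot, y to its left, z up, the work surface at z = 0. Lengths are in m, angles in rad, forces in N, time in s.
With the tool pointing down it reaches from about 0.425 to 0.875 m from the base axis. Payload 4.7 kg.
Tool frame: the origin (TCP) lies on the centre line of the jaws, within the pads' length; the fingertips stand 14 mm ahead of it and the grasp point (between the pads) lies 5 mm behind it; z points along the fingers, x is the direction in which the jaws open and shut, and the axes are right-handed (so a half turn about z gives the same grasp; the last joint's range is limited). The gripper opens to 85 mm and grips with 20 to 120 N. Pads are 22 mm wide; open, the fingers measure 114 mm over their backs; the gripper's body (76 mm by 85 mm) begins 54 mm behind the grasp point. The pads swing forward as they close: fully open they stand 13 mm farther back than shut.
Start: joints at [1.192, 0.321, -0.07, 1.45, 0.023, 1.371, -0.057], TCP at [0.249, -0.601, 0.245] pointing down, gripper open.
Joint ranges: [-2.86, 2.86], [-0.3, 2.09], [-1.38, 1.24], [0.06, 2.45], [-1.56, 4.7], [0.09, 2.05], [-2.69, 2.69]. Speed limits (rad/s): [2.57, 2.57, 3.14, 3.14, 3.14, 3.14, 3.14].

INTERFACE

Orientations are given as a unit quaternion [w, x, y, z].
In Python, from plant import manip gives the robot as it stands.
- The arm moves only by the tool apply_moves, never from a script. Its argument "steps" is a list that holds one entry, the list of rows, each a list of 7 numbers: the turn, a rotation vector about the tool's x, y, z in rad, then the shift along the tool's x, y, z in mm, then the opening, from -1 (shut) to 1 (fully open), so that 0 is half open. In form: [[[ax, ay, az, x, y, z, hand], ...]]. A call has 1 to 12 rows; each row is the pose to reach, as a shift and turn from the pose commanded when the call began, along the tool's axes at that moment; what a row does not reach only later rows make up. A row lasts 1/12 s, in which the tool goes at most 41.7 mm and 7.16 degrees, less where a joint would pass 70% of its speed; a pose out of reach is approached as far as the arm can. A call with a gripper value outside its range is refused whole. The fingers move at their own pace and stop on an object; the grip force is fixed at half the most. Time passes only in rows, so rows that repeat a pose let the fingers close. It gives the time, the measured TCP pose, the force and the opening at its end, in the units of the state.
- manip.sense(): the state, without advancing time (a new reading comes with each control period).
- manip.snapshot(name): name is "side" or "top" or "wrist"; returns the picture (384x512x3 uint8, red, green, blue); there is no depth.
- manip.get_calibration(name): a dict with "intrinsics" (3x3 intrinsics, pixels), "view" (4x4, takes a point from world to camera coordinates). Camera axes: x right, y down, z forward; pixel columns grow to the right and rows downward; lengths in m; the calibration is good to about 2 mm. A picture is of the moment at which its call begins: read the wrist's pose just before it. get_calibration takes no time and is no camera call; for the wrist camera it gives the pose at the moment of the call.
- manip.hand_in(): hands the job in, once; it reports no verdict.
The state is a dict: "time": time; "joint_positions": joint angles; "joint_velocities": joint speeds; "effort": joint torques, N m; "position": TCP position; "orientation": TCP orientation; "contact_force": force on the tool from outside, world axes, zero at the start; "ft_torque": the same for the moment, N m; "gripper_width": finger opening in m.
Only numpy, scipy, OpenCV 4.12 (cv2) and the standard library are available. Lean on these libraries where they do the work, as an engineer would, in place of code of your own. Each camera call takes 0.05 s, during which the arm holds its last target.

## Working session

There is one attempt and no reset: what is moved stays moved. The work goes in short steps, Python scripts to look and compute and a tool call to move; the robot and the scene stay as the last step left them, time stands still between calls to the robot, and variables do not carry over. Pictures are saved under pics/ and viewed, and the job is handed in when it is done.

Besides the shell and the picture viewer there is one more tool, called after ">>>" by a JSON object that holds its "op" and its "data". apply_moves: Moves the arm, as the interface text tells. Its arguments: {"type":"object","properties":{"steps":{"type":"array"}},"required":["steps"]}

```bash
mkdir -p pics; ls; python3 - <<'E'
from plant import manip
import cv2,numpy as np
s=manip.sense()
print({k:(np.round(v,3).tolist()) for k,v in s.items()})
for n in ("top","side","wrist"):
    c=manip.get_calibration(n);print(n,np.round(c["intrinsics"],1).tolist(),np.round(c["view"],3).tolist())
    im=manip.snapshot(n);cv2.imwrite(f"pics/{n}0.png",im[:,:,::-1])
E
```

```text
pics
{'time': 0.0, 'joint_positions': [1.192, 0.322, -0.07, 1.452, 0.023, 1.371, -0.057], 'joint_velocities': [0.0, 0.0, -0.0, -0.0, 0.001, -0.001, 0.001], 'effort': [-0.001, -49.359, -0.383, -31.434, 0.013, 0.011, -0.0], 'position': [0.249, -0.6, 0.244], 'orientation': [-0.0, 0.832, -0.556, -0.001], 'contact_force': [-0.385, -0.071, -0.117], 'ft_torque': [-0.031, -0.005, -0.025], 'gripper_width': 0.085}
top [[458.2, 0.0, 249.0], [0.0, 458.2, 184.8], [0.0, 0.0, 1.0]] [[-0.017, -1.0, -0.011, 0.034], [-0.996, 0.018, -0.09, 0.478], [0.09, 0.009, -0.996, 1.122], [0.0, 0.0, 0.0, 1.0]]
side [[367.6, 0.0, 256.4], [0.0, 367.6, 185.9], [0.0, 0.0, 1.0]] [[-0.98, -0.197, -0.022, 0.462], [-0.098, 0.576, -0.812, 0.068], [0.173, -0.794, -0.584, 0.757], [0.0, 0.0, 0.0, 1.0]]
wrist [[282.0, 0.0, 256.6], [0.0, 282.0, 193.5], [0.0, 0.0, 1.0]] [[0.383, -0.924, -0.001, -0.649], [-0.874, -0.363, 0.323, -0.041], [-0.299, -0.122, -0.946, 0.381], [0.0, 0.0, 0.0, 1.0]]
```

```bash
python3 - <<'E'
import cv2
for n in ("top","side"):
    im=cv2.imread(f"pics/{n}0.png");cv2.imwrite(f"pics/{n}0b.png",cv2.resize(im,(800,600),interpolation=cv2.INTER_CUBIC))
E
```

```text
(no output)
```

View pics/top0b.png

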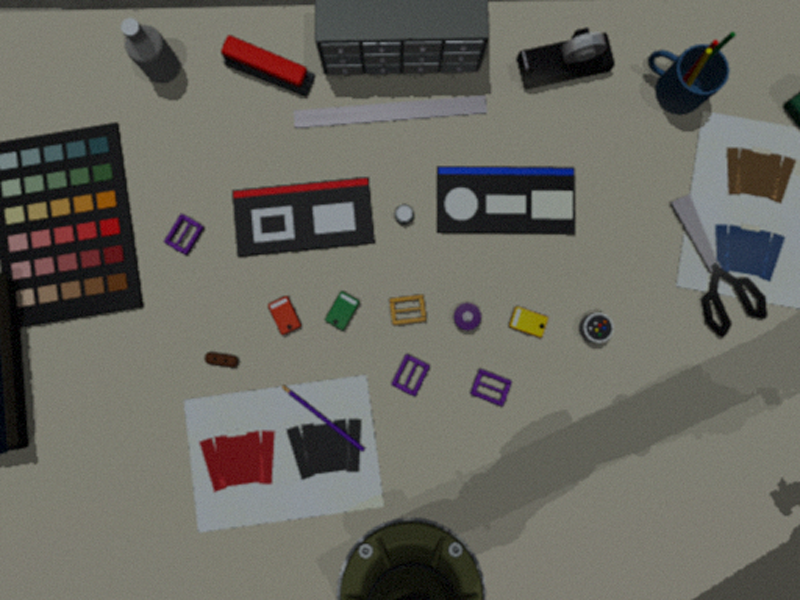

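View pics/side0b.png

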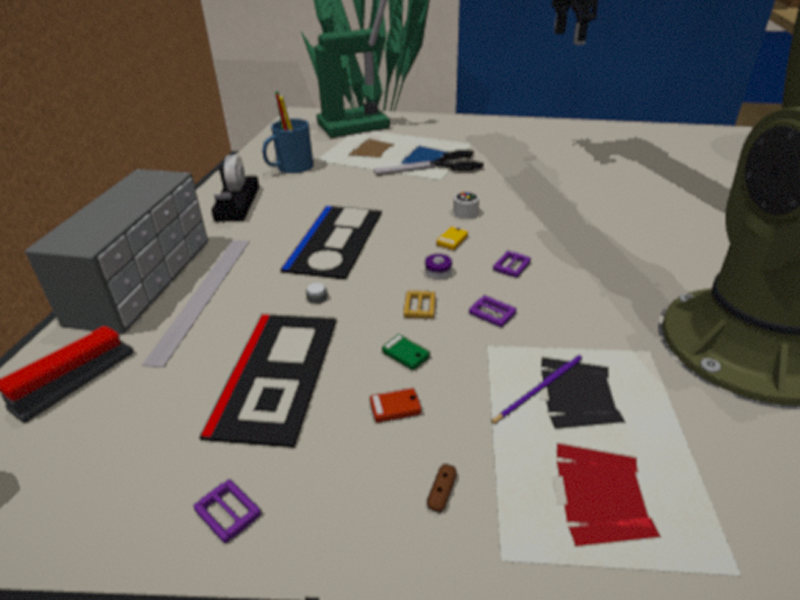

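The top view (800x600) shows the red board at (304,216) and the blue board at (506,200). The rust chip is at (284,315), green chip (342,311), toggle (222,360), tin (467,317), mustard chip (528,322) and pin pot (597,327).
Buckle-shaped things: (408,309) is brass/yellow; (185,234), (411,374) and (491,387) are purple. Only (408,309) fits "brass". Next I measure and make one crop to confirm.

```bash
cat > h.py <<'E'
import cv2,numpy as np
from plant import manip
def ray(cal,uv,z):
    K=np.array(cal["intrinsics"]);V=np.array(cal["view"]);R=V[:3,:3];t=V[:3,3]
    uv=np.atleast_2d(uv).astype(float)
    d=np.c_[uv,np.ones(len(uv))]@np.linalg.inv(K).T@R
    c=-R.T@t
    return (c+d*((z-c[2])/d[:,2])[:,None])[:,:2]
def rect(pts): # world pts -> centre, angle of long axis, dims mm
    (c,s,a)=cv2.minAreaRect((pts*1000).astype(np.float32))
    a=np.radians(a)
    if s[0]<s[1]: s=s[::-1];a+=np.pi/2
    a=(a+np.pi/2)%np.pi-np.pi/2
    return np.array(c)/1000,a,s
E
python3 - <<'E'
from h import *
cal=manip.get_calibration("top")
im=cv2.imread("pics/top0.png");hsv=cv2.cvtColor(im,cv2.COLOR_BGR2HSV)
def find(name,box,lo,hi,z):
    b=(np.array(box)*0.64).astype(int)
    m=np.zeros(im.shape[:2],np.uint8)
    mm=cv2.inRange(hsv,lo,hi);m[b[1]:b[3],b[0]:b[2]]=mm[b[1]:b[3],b[0]:b[2]]
    n,l,st,_=cv2.connectedComponentsWithStats(m)
    k=1+np.argmax(st[1:,4]);mk=(l==k).astype(np.uint8)
    cs,_=cv2.findContours(mk,cv2.RETR_EXTERNAL,cv2.CHAIN_APPROX_NONE)
    p=cs[0][:,0,:]
    w=ray(cal,p,z);c,a,s=rect(w)
    print(name,np.round(c,4),"ang",round(a,3),"dims",np.round(s,1),st[k][4])
find("rust",(255,280,315,350),(0,100,60),(15,255,255),.014)
find("green",(315,280,370,340),(45,70,20),(90,255,255),.014)
find("buckle",(380,285,435,335),(10,90,60),(30,255,255),.012)
find("toggle",(195,340,250,380),(0,90,15),(20,255,200),.012)
find("tin",(445,295,490,340),(120,60,20),(160,255,255),.024)
find("must",(500,295,560,345),(15,120,60),(35,255,255),.014)
find("pot",(575,300,620,350),(0,0,60),(180,255,255),.03)
for n,b in (("redb",(225,165,385,270)),("blueb",(425,155,590,245))):
    find(n+" dark",b,(0,0,0),(180,255,50),.008)
find("stripe r",(225,165,385,270),(0,130,50),(10,255,255),.008)
find("stripe b",(425,155,590,245),(105,130,50),(130,255,255),.008)
for n,b in (("mk buckle",(245,198,300,248)),("mk chip",(306,195,360,240)),("mk tin",(440,180,482,228)),("mk tog",(483,188,528,222)),("mk gchip",(528,184,574,226))):
    find(n,b,(0,0,95),(180,255,255),.008)
c=im[int(280*.64):int(345*.64),int(250*.64):int(630*.64)]
cv2.imwrite("pics/crop.png",cv2.resize(c,None,fx=3.2,fy=3.2,interpolation=cv2.INTER_CUBIC))
E
```

```text
rust [0.4402 0.1951] ang 0.449 dims [55.3 35.9] 285
green [0.4457 0.1021] ang -0.513 dims [54.7 35.1] 270
buckle [ 0.4456 -0.003 ] ang -1.464 dims [56.  43.9] 247
toggle [0.3709 0.2964] ang 1.39 dims [49.3 16.7] 134
tin [ 0.4317 -0.0978] ang -0.026 dims [42.2 39.6] 199
must [ 0.4227 -0.1952] ang 1.215 dims [54.9 36.5] 286
pot [ 0.4155 -0.2995] ang -0.041 dims [77.7 66.4] 690
redb dark [0.5937 0.1641] ang -1.491 dims [223.1  95.6] 2070
blueb dark [ 0.615  -0.1669] ang 1.551 dims [222.4  95.7] 2007
stripe r [0.643  0.2389] ang -1.489 dims [33.6 12.5] 28
stripe b [ 0.6694 -0.167 ] ang 1.551 dims [219.8  13. ] 451
mk buckle [0.59   0.2144] ang -1.494 dims [67.  54.3] 391
mk chip [0.598  0.1145] ang -1.489 dims [66.8 46.8] 473
mk tin [ 0.6176 -0.0942] ang -0.024 dims [51.8 51. ] 350
mk tog [ 0.6148 -0.1667] ang 1.551 dims [63.9 28.5] 307
mk gchip [ 0.6134 -0.2417] ang 1.551 dims [66.7 43.9] 482
```

View pics/crop.png

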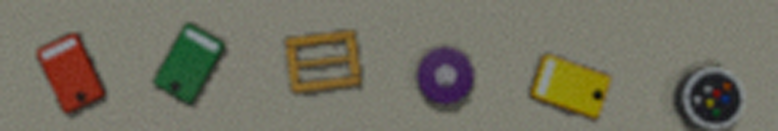

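The crop confirms it: the brass frame with its prong is at crop (322,62), and the round purple tin with the steel stud is at (445,76). I'll do the tin first because it's on the way.

```bash
cat >> h.py <<'E'
from scipy.spatial.transform import Rotation as Ro
def plan(x,y,z,phi,frm=None):
    """print row numbers (turn, shift mm) from measured pose (or frm=(x,y,z,phi)) to target"""
    def T(phi): return np.c_[[np.cos(phi),np.sin(phi),0],[np.sin(phi),-np.cos(phi),0],[0,0,-1]]
    if frm is None:
        s=manip.sense();p=np.array(s["position"]);q=np.array(s["orientation"])
        R=Ro.from_quat([q[1],q[2],q[3],q[0]]).as_matrix()
    else: p=np.array(frm[:3]);R=T(frm[3])
    D=T(phi);r=Ro.from_matrix(R.T@D).as_rotvec()
    print("turn",np.round(r,3),"shift",np.round(R.T@(np.array([x,y,z])-p)*1000,1))
def st():
    s=manip.sense();q=s["orientation"]
    R=Ro.from_quat([q[1],q[2],q[3],q[0]]).as_matrix()
    print("t",round(s["time"],2),"p",np.round(s["position"],4),"phi",round(np.arctan2(R[1,0],R[0,0]),3),"w",round(s["gripper_width"],4),"f",np.round(s["contact_force"],1),"j7",round(s["joint_positions"][6],2))
E
python3 - <<'E'
from h import *
st();plan(.4317,-.0978,.12,0);plan(.4317,-.0978,.018,0)
E
```

```text
t 0.15 p [ 0.2486 -0.6002  0.2445] phi -1.178 w 0.0852 f [ 0.3 -0.3 -0.2] j7 -0.06
turn [-1.000e-03  1.000e-03 -1.178e+00] shift [-393.8 -361.4  125. ]
turn [-1.000e-03  1.000e-03 -1.178e+00] shift [-393.7 -361.4  227. ]
```

>>> {"op": "apply_moves", "data": {"steps": [[[0,0,-1.178,-394,-361,125,1],[0,0,-1.178,-394,-361,125,1],[0,0,-1.178,-394,-361,125,1],[0,0,-1.178,-394,-361,125,1],[0,0,-1.178,-394,-361,125,1],[0,0,-1.178,-394,-361,125,1],[0,0,-1.178,-394,-361,125,1],[0,0,-1.178,-394,-361,125,1],[0,0,-1.178,-394,-361,125,1],[0,0,-1.178,-394,-361,125,1],[0,0,-1.178,-394,-361,125,1],[0,0,-1.178,-394,-361,125,1]]]}}

```text
time: 1.15
position: [0.4153, -0.1412, 0.1311]
orientation: [0.0, 1.0, -0.0, 0.0]
contact_force: [1.0, 0.7, -0.3]
gripper_width: 0.0853
```

>>> {"op": "apply_moves", "data": {"steps": [[[0,0,0,0,0,0,1]]]}}

```text
time: 1.23
position: [0.4165, -0.1346, 0.1301]
orientation: [-0.002, 1.0, 0.005, -0.001]
contact_force: [0.7, 0.5, 0.6]
gripper_width: 0.0856
```

```bash
python3 - <<'E'
from h import *
st();plan(.4317,-.0978,.06,0);plan(.4317,-.0978,.018,0)
cv2.imwrite("pics/w1.png",manip.snapshot("wrist")[:,:,::-1])
E
```

```text
t 1.23 p [ 0.4165 -0.1346  0.1301] phi 0.011 w 0.0856 f [0.7 0.5 0.6] j7 0.28
turn [-0.004  0.001  0.011] shift [ 15.7 -36.4  70.2]
turn [-0.004  0.001  0.011] shift [ 15.7 -36.3 112.2]
```

View pics/w1.png

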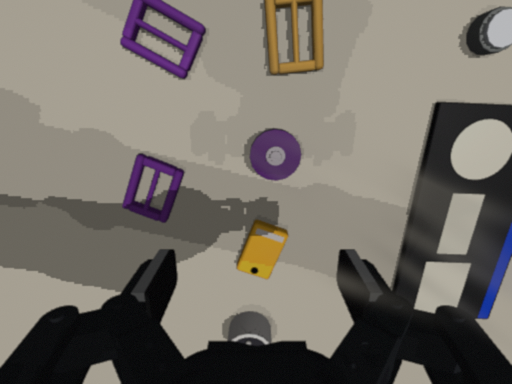

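The wrist view shows the tin at (275,154), with the mustard chip near the arm at (262,250). I'll move above the tin first.

>>> {"op": "apply_moves", "data": {"steps": [[[0,0,0.01,16,-36,50,1],[0,0,0.01,16,-36,50,1],[0,0,0.01,16,-36,50,1]]]}}

```text
time: 1.53
position: [0.4294, -0.1045, 0.0785]
orientation: [-0.002, 1.0, -0.003, -0.003]
contact_force: [-1.3, 0.6, 0.7]
gripper_width: 0.0855
```

```bash
python3 - <<'E'
from h import *
st();plan(.4317,-.0978,.018,0)
cal=manip.get_calibration("wrist");im=manip.snapshot("wrist")[:,:,::-1]
cv2.imwrite("pics/w2.png",im)
h=cv2.cvtColor(im,cv2.COLOR_BGR2HSV);m=cv2.inRange(h,(120,60,20),(160,255,255))
n,l,s,c=cv2.connectedComponentsWithStats(m)
for i in range(1,n):
    if s[i][4]>300: print(s[i],np.round(c[i]),ray(cal,c[i],.024))
cal=manip.get_calibration("wrist");print(ray(cal,[[275,154]],.024))
E
```

```text
t 1.53 p [ 0.4294 -0.1045  0.0785] phi -0.007 w 0.0855 f [-1.3  0.6  0.7] j7 0.14
turn [-0.003  0.005 -0.007] shift [ 2.6 -6.5 60.5]
[  69   19  103  103 4255] [118.  70.] [[ 0.34772463 -0.00495478]]
[ 229  179   62   60 2453] [260. 209.] [[ 0.43245566 -0.09426527]]
[  85  207   71   75 2637] [118. 243.] [[ 0.32867195 -0.12116403]]
[[ 0.44322185 -0.05818972]]
```

View pics/w2.png

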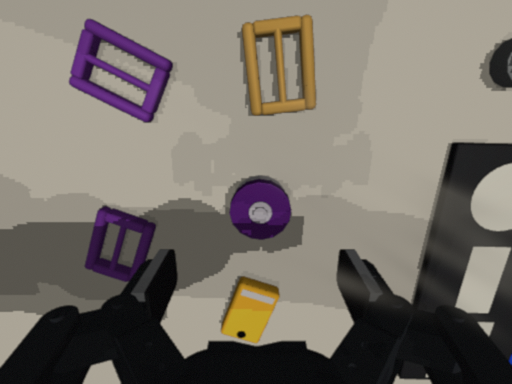

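The wrist view agrees with the top view to about 3 mm: tin at (260,209), so (0.432,-0.096). Descending and gripping.

>>> {"op": "apply_moves", "data": {"steps": [[[0,0,0,3,-7,30,1],[0,0,0,3,-7,60,1],[0,0,0,3,-7,60,1],[0,0,0,3,-7,60,1]]]}}

```text
time: 1.92
position: [0.4332, -0.1013, 0.0214]
orientation: [-0.0, 1.0, -0.006, -0.001]
contact_force: [0.8, 0.3, -0.0]
gripper_width: 0.0854
```

>>> {"op": "apply_moves", "data": {"steps": [[[0,0,0,0,0,0,-1],[0,0,0,0,0,0,-1],[0,0,0,0,0,0,-1],[0,0,0,0,0,0,-1],[0,0,0,0,0,0,-1],[0,0,0,0,0,0,-1]]]}}

```text
time: 2.42
position: [0.4354, -0.1009, 0.0234]
orientation: [0.001, 1.0, -0.005, 0.001]
contact_force: [-1.8, -0.6, 8.8]
gripper_width: 0.0416
```

```bash
python3 - <<'E'
from h import *
st();plan(.4317,-.0978,.09,0);plan(.6176,-.0942,.09,-.02)
E
```

```text
t 2.42 p [ 0.4354 -0.1009  0.0234] phi -0.01 w 0.0416 f [-1.8 -0.6  8.8] j7 0.04
turn [ 0.002 -0.002 -0.01 ] shift [ -3.6  -2.9 -66.7]
turn [ 0.002 -0.002  0.01 ] shift [182.2  -8.4 -66.3]
```

>>> {"op": "apply_moves", "data": {"steps": [[[0,0,0,0,0,0,-1],[0,0,0,0,0,0,-1]]]}}

```text
time: 2.58
position: [0.4354, -0.1009, 0.0234]
orientation: [0.001, 1.0, -0.005, 0.001]
contact_force: [-1.9, -0.5, 9.5]
gripper_width: 0.0416
```

```bash
python3 - <<'E'
from h import *
st()
im=manip.snapshot("side")[:,:,::-1]
cv2.imwrite("pics/s3.png",cv2.resize(im[110:230,220:380],(800,600),interpolation=cv2.INTER_CUBIC))
st()
E
```

```text
t 2.58 p [ 0.4354 -0.1009  0.0234] phi -0.01 w 0.0416 f [-1.9 -0.5  9.5] j7 0.04
t 2.63 p [ 0.4354 -0.1009  0.0234] phi -0.01 w 0.0413 f [-2.4 -0.1 10.3] j7 0.04
```

View pics/s3.png

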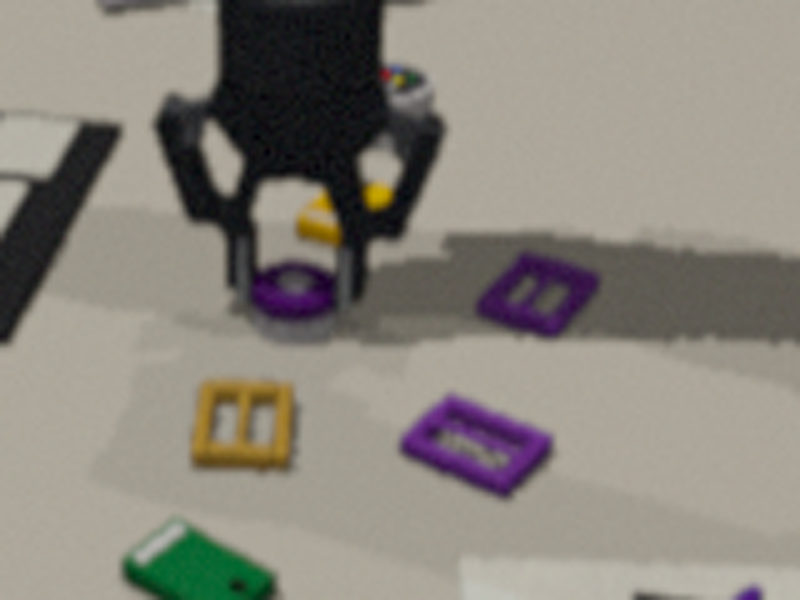

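The side view shows the jaws on the tin's lid at crop (295,290). The grip is good, so I'll lift and carry.

>>> {"op": "apply_moves", "data": {"steps": [[[0,0,0,0,0,-40,-1],[0,0,0,0,0,-60,-1],[0,0,0.01,42,-4,-60,-1],[0,0,0.01,84,-5,-60,-1],[0,0,0.01,125,-5,-60,-1],[0,0,0.01,165,-5,-60,-1],[0,0,0.01,182,-5,-60,-1],[0,0,0.01,182,-5,-60,-1],[0,0,0.01,182,-5,-60,-1]]]}}

```text
time: 3.38
position: [0.6167, -0.0965, 0.0814]
orientation: [-0.0, 1.0, -0.01, -0.0]
contact_force: [-0.9, -0.4, -0.9]
gripper_width: 0.0415
```

```bash
python3 - <<'E'
from h import *
st();plan(.6176,-.097,.032,-.02)
cal=manip.get_calibration("wrist");im=manip.snapshot("wrist")[:,:,::-1]
cv2.imwrite("pics/w4.png",im)
E
```

```text
t 3.38 p [ 0.6167 -0.0965  0.0814] phi -0.02 w 0.0415 f [-0.9 -0.4 -0.9] j7 -0.11
turn [-0.001  0.     0.   ] shift [ 1.   0.5 49.4]
```

View pics/w4.png

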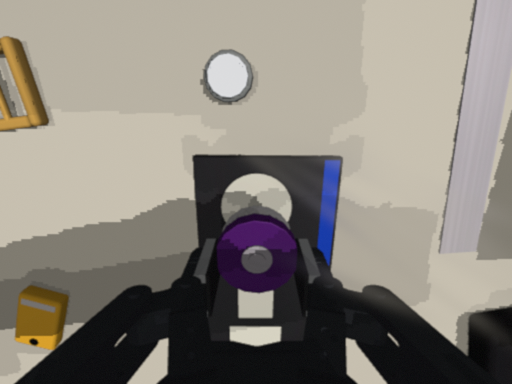

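```bash
python3 - <<'E'
from h import *
cal=manip.get_calibration("wrist");print(ray(cal,[[257,254]],.082),ray(cal,[[268,156]],.008))
im=cv2.imread("pics/w4.png");h=cv2.cvtColor(im,cv2.COLOR_BGR2HSV);m=cv2.inRange(h,(120,60,20),(160,255,255))
n,l,s,c=cv2.connectedComponentsWithStats(m)
for i in range(1,n):
    if s[i][4]>300: print(s[i],np.round(c[i]))
E
```

```text
[[ 0.61694079 -0.08971075]] [[ 0.62564409 -0.05349835]]
[ 216  214   83   78 4504] [257. 252.]
```

The wrist view puts the held tin at y≈-0.090, and the board edge matches the top view. I'll shift 4 mm, lower and release.

>>> {"op": "apply_moves", "data": {"steps": [[[0,0,0,1,4,30,-1],[0,0,0,1,4,46,-1],[0,0,0,1,4,50,-1],[0,0,0,1,4,50,-1],[0,0,0,1,4,50,0.5],[0,0,0,1,4,50,0.5],[0,0,0,1,4,50,0.5],[0,0,0,1,4,50,0.5]]]}}

```text
time: 4.1
position: [0.6173, -0.101, 0.0319]
orientation: [0.0, 1.0, -0.01, 0.0]
contact_force: [-0.2, 0.5, 0.0]
gripper_width: 0.064
```

```bash
python3 - <<'E'
from h import *
st();p=manip.sense()["position"];f=(p[0],p[1],p[2],-.02)
plan(.422,.01,.11,.12)
plan(.4456,-.003,.11,.107)
plan(.4456,-.003,.02,.107)
E
```

```text
t 4.1 p [ 0.6173 -0.101   0.0319] phi -0.02 w 0.064 f [-0.2  0.5  0. ] j7 -0.13
turn [ 0.    -0.001 -0.14 ] shift [-197.4 -107.   -78.2]
turn [ 0.    -0.001 -0.127] shift [-173.5  -94.5  -78.2]
turn [ 0.    -0.001 -0.127] shift [-173.6  -94.5   11.8]
```

>>> {"op": "apply_moves", "data": {"steps": [[[0,0,0,0,0,-35,0.5],[0,0,0,0,0,-75,0.6],[0,0,-0.12,-36,-20,-78,0.8],[0,0,-0.127,-72,-39,-78,0.8],[0,0,-0.127,-108,-58,-78,0.8],[0,0,-0.127,-144,-78,-78,0.8],[0,0,-0.127,-174,-96,-78,0.8],[0,0,-0.127,-174,-96,-78,0.8],[0,0,-0.127,-174,-96,-78,0.8],[0,0,-0.127,-174,-96,-78,0.8]]]}}

```text
time: 4.93
position: [0.4461, -0.0019, 0.1101]
orientation: [0.001, 0.999, 0.053, 0.001]
contact_force: [0.2, 0.7, -0.5]
gripper_width: 0.0769
```

```bash
python3 - <<'E'
from h import *
st();plan(.4456,-.003,.02,.107)
cal=manip.get_calibration("wrist");im=manip.snapshot("wrist")[:,:,::-1]
cv2.imwrite("pics/w5.png",im)
h=cv2.cvtColor(im,cv2.COLOR_BGR2HSV);m=cv2.inRange(h,(10,120,60),(30,255,255))
cs,_=cv2.findContours(m,cv2.RETR_EXTERNAL,cv2.CHAIN_APPROX_NONE)
for c in cs:
    if cv2.contourArea(c)>300: print(cv2.boundingRect(c),rect(ray(cal,c[:,0],.012)))
E
```

```text
t 4.93 p [ 0.4461 -0.0019  0.1101] phi 0.107 w 0.0769 f [ 0.2  0.7 -0.5] j7 0.03
turn [ 0.001 -0.002  0.   ] shift [-0.8  1.  90.1]
(230, 168, 50, 62) (array([ 0.44567126, -0.00139258]), np.float64(-1.4641466287675269), (55.467647552490234, 42.403480529785156))
```

View pics/w5.png

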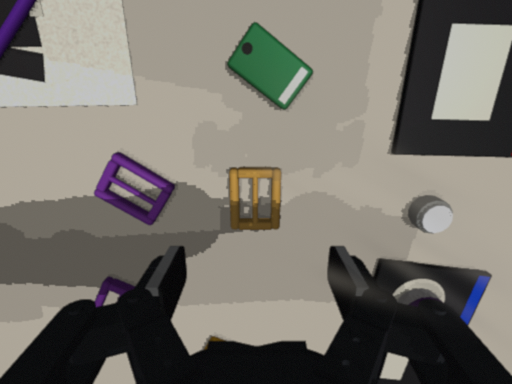

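The brass buckle is at (255,199), giving (0.4457,-0.0014), which matches the top view. Descending.

>>> {"op": "apply_moves", "data": {"steps": [[[0,0,0,-1,0,40,0.6],[0,0,0,-1,0,75,0.5],[0,0,0,-1,0,93,0.4],[0,0,0,-1,0,95,0.3],[0,0,0,-1,0,95,0.3],[0,0,0,-1,0,95,0.3]]]}}

```text
time: 5.48
position: [0.4457, -0.0015, 0.0152]
orientation: [-0.0, 0.999, 0.053, 0.001]
contact_force: [0.6, 0.4, 0.5]
gripper_width: 0.0556
```

>>> {"op": "apply_moves", "data": {"steps": [[[0,0,0,0,0,0,-1],[0,0,0,0,0,0,-1],[0,0,0,0,0,0,-1],[0,0,0,0,0,0,-1],[0,0,0,0,0,0,-1]]]}}

```text
time: 5.9
position: [0.4462, -0.0017, 0.0163]
orientation: [0.001, 0.999, 0.053, 0.002]
contact_force: [-0.2, 0.4, 6.6]
gripper_width: 0.0422
```

```bash
python3 - <<'E'
from h import *
st()
im=manip.snapshot("side")[:,:,::-1]
cv2.imwrite("pics/s6.png",cv2.resize(im[120:240,220:380],(800,600),interpolation=cv2.INTER_CUBIC))
plan(.590,.2144,.09,.081)
E
```

```text
t 5.9 p [ 0.4462 -0.0017  0.0163] phi 0.107 w 0.0422 f [-0.2  0.4  6.6] j7 -0.11
turn [ 0.001 -0.004  0.026] shift [ 166.3 -199.4  -73.4]
```

View pics/s6.png

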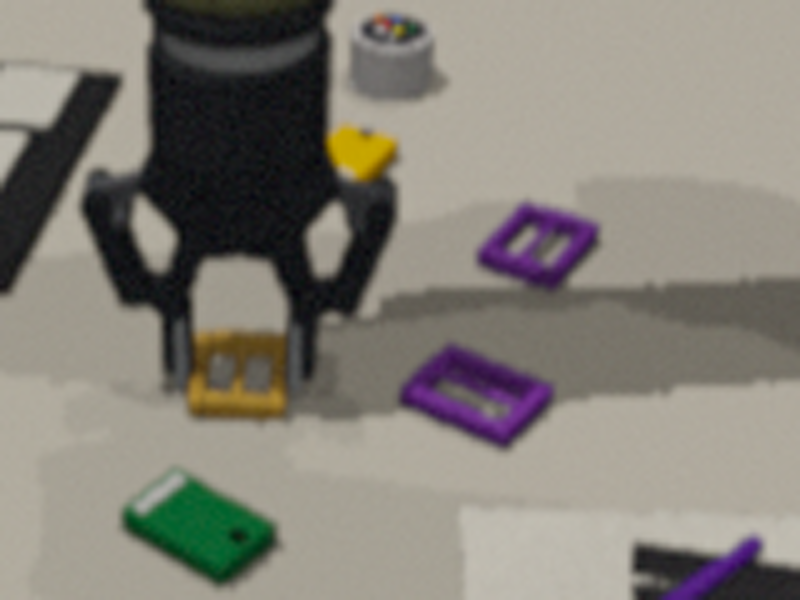

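The buckle is gripped across its 44 mm at crop (240,370). Carrying it to the red board.

>>> {"op": "apply_moves", "data": {"steps": [[[0,0,0,0,0,-35,-1],[0,0,0,0,0,-62,-1],[0,0,0.026,25,-30,-64,-1],[0,0,0.026,50,-60,-64,-1],[0,0,0.026,75,-90,-64,-1],[0,0,0.026,100,-120,-64,-1],[0,0,0.026,125,-150,-64,-1],[0,0,0.026,150,-180,-64,-1],[0,0,0.026,166,-199,-64,-1],[0,0,0.026,166,-199,-64,-1],[0,0,0.026,166,-199,-64,-1]]]}}

```text
time: 6.87
position: [0.5881, 0.2159, 0.0787]
orientation: [-0.001, 0.999, 0.042, 0.0]
contact_force: [-0.1, -0.6, -1.1]
gripper_width: 0.042
```

```bash
python3 - <<'E'
from h import *
st();plan(.590,.2144,.025,.081)
cal=manip.get_calibration("wrist");im=manip.snapshot("wrist")[:,:,::-1]
cv2.imwrite("pics/w7.png",im)
h=cv2.cvtColor(im,cv2.COLOR_BGR2HSV);m=cv2.inRange(h,(10,120,60),(30,255,255))
z=manip.sense()["position"][2]-.0163+.012
cs,_=cv2.findContours(m,cv2.RETR_EXTERNAL,cv2.CHAIN_APPROX_NONE)
for c in cs:
    if cv2.contourArea(c)>300: print(cv2.boundingRect(c),rect(ray(cal,c[:,0],z)))
E
```

```text
t 6.87 p [0.5881 0.2159 0.0787] phi 0.083 w 0.042 f [-0.1 -0.6 -1.1] j7 -0.59
turn [-0.001 -0.     0.002] shift [ 1.8  1.7 53.7]
(215, 207, 84, 96) (array([0.58895007, 0.21758167]), np.float64(-1.4844467489466022), (58.586917877197266, 43.23637390136719))
```

View pics/w7.png

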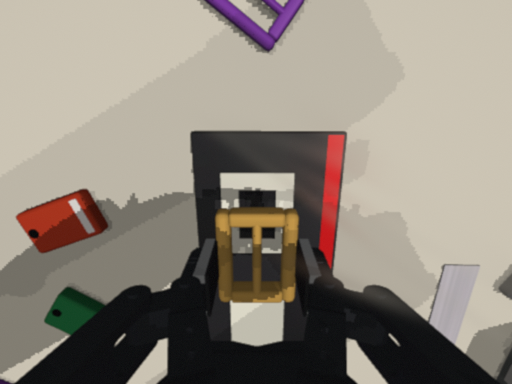

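The held buckle at (257,255) is within 3 mm of the mark and aligned with it. Small correction, lower, release.

>>> {"op": "apply_moves", "data": {"steps": [[[0,0,0,1,2,30,-1],[0,0,0,1,2,50,-1],[0,0,0,1,2,54,-1],[0,0,0,1,2,54,-1],[0,0,0,1,2,54,0.3],[0,0,0,1,2,54,0.3],[0,0,0,1,2,54,0.3],[0,0,0,1,2,54,0.3]]]}}

```text
time: 7.58
position: [0.5894, 0.2119, 0.025]
orientation: [0.0, 0.999, 0.04, 0.0]
contact_force: [-0.0, 0.6, 0.2]
gripper_width: 0.0553
```

```bash
python3 - <<'E'
from h import *
st()
plan(.4402,.1951,.11,.449-np.pi/2)
E
```

```text
t 7.58 p [0.5894 0.2119 0.025 ] phi 0.081 w 0.0553 f [-0.   0.6  0.2] j7 -0.62
turn [-0.000e+00 -1.000e-03  1.202e+00] shift [-150.     4.7  -85.1]
```

>>> {"op": "apply_moves", "data": {"steps": [[[0,0,0,0,0,-30,0.3],[0,0,0,0,0,-65,0.3],[0,0,0.12,-10,0,-85,0.4],[0,0,0.24,-30,0,-85,0.5],[0,0,0.36,-50,1,-85,0.5],[0,0,0.48,-70,2,-85,0.5],[0,0,0.6,-90,3,-85,0.5],[0,0,0.72,-110,4,-85,0.5],[0,0,0.84,-130,5,-85,0.5],[0,0,0.96,-150,5,-85,0.5],[0,0,1.08,-150,5,-85,0.5],[0,0,1.2,-150,5,-85,0.5]]]}}

```text
time: 8.58
position: [0.439, 0.1949, 0.1098]
orientation: [0.0, 0.846, -0.533, 0.001]
contact_force: [0.7, -0.3, 0.4]
gripper_width: 0.0641
```

>>> {"op": "apply_moves", "data": {"steps": [[[0,0,0,0,0,0,0.5],[0,0,0,0,0,0,0.5]]]}}

```text
time: 8.75
position: [0.4401, 0.1952, 0.1097]
orientation: [-0.0, 0.848, -0.529, 0.0]
contact_force: [0.7, 0.5, 0.0]
gripper_width: 0.064
```

```bash
python3 - <<'E'
from h import *
st();
cal=manip.get_calibration("wrist");im=manip.snapshot("wrist")[:,:,::-1]
cv2.imwrite("pics/w8.png",im)
h=cv2.cvtColor(im,cv2.COLOR_BGR2HSV);m=cv2.inRange(h,(0,100,60),(15,255,255))
cs,_=cv2.findContours(m,cv2.RETR_EXTERNAL,cv2.CHAIN_APPROX_NONE)
for c in cs:
    if cv2.contourArea(c)>300: print(cv2.boundingRect(c),rect(ray(cal,c[:,0],.014)))
plan(.4402,.1951,.015,.449-np.pi/2)
E
```

```text
t 8.75 p [0.4401 0.1952 0.1097] phi -1.115 w 0.064 f [0.7 0.5 0. ] j7 -1.66
(88, 197, 56, 43) (array([0.37329462, 0.29701205]), np.float64(1.4031700435664751), (49.477230072021484, 18.62849998474121))
(235, 167, 43, 64) (array([0.44196411, 0.19680455]), np.float64(0.431045405602557), (56.50450897216797, 34.71858215332031))
turn [-0.    -0.     0.006] shift [ 0.   0.  94.6]
```

View pics/w8.png

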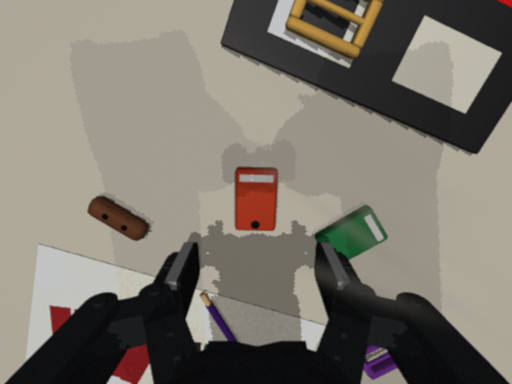

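The rust chip is at (256,199), giving (0.442,0.197), aligned with the jaws. The right finger stays about 15 mm clear of the green chip.

>>> {"op": "apply_moves", "data": {"steps": [[[0,0,0,-1,-2,40,0.4],[0,0,0,-1,-2,75,0.3],[0,0,0,-1,-2,93,0.2],[0,0,0,-1,-2,95,0.2],[0,0,0,-1,-2,95,0.2],[0,0,0,-1,-2,95,-1],[0,0,0,-1,-2,95,-1],[0,0,0,-1,-2,95,-1],[0,0,0,-1,-2,95,-1],[0,0,0,-1,-2,95,-1]]]}}

```text
time: 9.63
position: [0.4426, 0.1972, 0.0159]
orientation: [-0.001, 0.848, -0.531, 0.001]
contact_force: [-0.3, 0.1, 6.1]
gripper_width: 0.0343
```

```bash
python3 - <<'E'
from h import *
st()
plan(.598,.1145,.09,.081)
plan(.598,.1145,.09,.081-np.pi)
E
```

```text
t 9.63 p [0.4426 0.1972 0.0159] phi -1.119 w 0.0343 f [-0.3  0.1  6.1] j7 -1.78
turn [-0.002 -0.002 -1.2  ] shift [ 142.3 -103.8  -73.7]
turn [-0.003  0.002  1.942] shift [ 142.3 -103.8  -73.7]
```

Gripped. Carry it to the red board's chip mark.

>>> {"op": "apply_moves", "data": {"steps": [[[0,0,0,0,0,-35,-1],[0,0,0,0,0,-70,-1],[0,0,-0.12,16,-12,-74,-1],[0,0,-0.24,32,-24,-74,-1],[0,0,-0.36,48,-36,-74,-1],[0,0,-0.48,64,-48,-74,-1],[0,0,-0.6,80,-60,-74,-1],[0,0,-0.72,96,-72,-74,-1],[0,0,-0.84,112,-84,-74,-1],[0,0,-0.96,128,-96,-74,-1],[0,0,-1.08,142,-104,-74,-1],[0,0,-1.2,142,-104,-74,-1]]]}}

```text
time: 10.63
position: [0.6, 0.1108, 0.0885]
orientation: [0.001, 0.999, 0.041, 0.001]
contact_force: [-0.3, -0.3, -0.6]
gripper_width: 0.0346
```

>>> {"op": "apply_moves", "data": {"steps": [[[0,0,0,0,0,0,-1],[0,0,0,0,0,0,-1]]]}}

```text
time: 10.8
position: [0.5967, 0.1145, 0.0883]
orientation: [-0.0, 0.999, 0.039, -0.0]
contact_force: [0.4, 0.4, 0.3]
gripper_width: 0.0344
```

```bash
python3 - <<'E'
from h import *
st();
cal=manip.get_calibration("wrist");im=manip.snapshot("wrist")[:,:,::-1]
cv2.imwrite("pics/w9.png",im)
h=cv2.cvtColor(im,cv2.COLOR_BGR2HSV);m=cv2.inRange(h,(0,100,60),(15,255,255))
cs,_=cv2.findContours(m,cv2.RETR_EXTERNAL,cv2.CHAIN_APPROX_NONE)
z=manip.sense()["position"][2]-.0159+.014
for c in cs:
    if cv2.contourArea(c)>300: print(cv2.boundingRect(c),rect(ray(cal,c[:,0],z)))
plan(.598,.1145,.0245,.081)
E
```

```text
t 10.8 p [0.5967 0.1145 0.0883] phi 0.078 w 0.0344 f [0.4 0.4 0.3] j7 -0.41
(223, 212, 70, 97) (array([0.59753882, 0.11454652]), np.float64(-1.521931282244064), (58.80682373046875, 35.25305938720703))
(315, 91, 29, 183) (array([0.62872595, 0.15705096]), np.float64(-1.4890865414872518), (92.3424301147461, 7.99333381652832))
turn [-0.     0.    -0.003] shift [ 1.5  0.5 63.9]
```

View pics/w9.png

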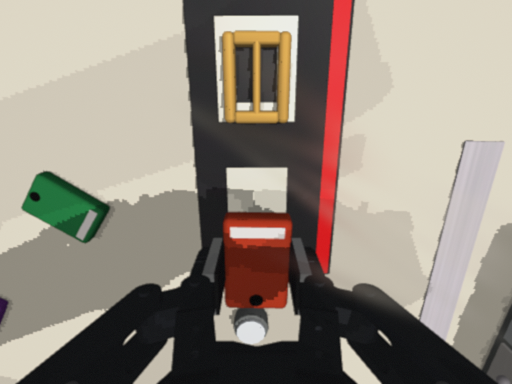

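The buckle sits centred on its mark at (257,77), and the rust chip is above its own mark. Lower and release.

>>> {"op": "apply_moves", "data": {"steps": [[[0,0,0,1,0,35,-1],[0,0,0,1,0,60,-1],[0,0,0,1,0,64,-1],[0,0,0,1,0,64,-1],[0,0,0,1,0,64,0.2],[0,0,0,1,0,64,0.2],[0,0,0,1,0,64,0.2],[0,0,0,1,0,64,0.2]]]}}

```text
time: 11.52
position: [0.5982, 0.1146, 0.025]
orientation: [0.0, 0.999, 0.04, 0.0]
contact_force: [0.3, -0.0, -0.5]
gripper_width: 0.0514
```

```bash
python3 - <<'E'
from h import *
st()
plan(.447,.103,.11,-.513+np.pi/2)
E
```

```text
t 11.52 p [0.5982 0.1146 0.025 ] phi 0.081 w 0.0514 f [ 0.3 -0.  -0.5] j7 -0.46
turn [ 0.001 -0.001 -0.977] shift [-151.6   -0.6  -85.2]
```

>>> {"op": "apply_moves", "data": {"steps": [[[0,0,0,0,0,-35,0.2],[0,0,0,0,0,-70,0.3],[0,0,-0.12,-20,0,-85,0.5],[0,0,-0.24,-40,0,-85,0.5],[0,0,-0.36,-60,0,-85,0.5],[0,0,-0.48,-80,0,-85,0.5],[0,0,-0.6,-100,0,-85,0.5],[0,0,-0.72,-120,0,-85,0.5],[0,0,-0.84,-140,0,-85,0.5],[0,0,-0.96,-152,0,-85,0.5],[0,0,-0.977,-152,0,-85,0.5],[0,0,-0.977,-152,0,-85,0.5]]]}}

```text
time: 12.52
position: [0.4468, 0.1017, 0.1098]
orientation: [0.001, 0.864, 0.504, 0.0]
contact_force: [-0.9, 0.2, 0.4]
gripper_width: 0.0639
```

>>> {"op": "apply_moves", "data": {"steps": [[[0,0,0,0,0,0,0.5]]]}}

```text
time: 12.6
position: [0.4476, 0.1021, 0.1099]
orientation: [0.0, 0.864, 0.503, 0.001]
contact_force: [-0.1, -0.1, 0.2]
gripper_width: 0.064
```

```bash
python3 - <<'E'
from h import *
st();
cal=manip.get_calibration("wrist");im=manip.snapshot("wrist")[:,:,::-1]
cv2.imwrite("pics/w10.png",im)
h=cv2.cvtColor(im,cv2.COLOR_BGR2HSV);m=cv2.inRange(h,(45,70,20),(90,255,255))
cs,_=cv2.findContours(m,cv2.RETR_EXTERNAL,cv2.CHAIN_APPROX_NONE)
for c in cs:
    if cv2.contourArea(c)>300:
        r=rect(ray(cal,c[:,0],.014));print(cv2.boundingRect(c),r);plan(*r[0],.015,r[1]+np.pi/2)
E
```

```text
t 12.6 p [0.4476 0.1021 0.1099] phi 1.055 w 0.064 f [-0.1 -0.1  0.2] j7 0.68
(235, 164, 42, 62) (array([0.4441304 , 0.10387763]), np.float64(-0.5163374005700891), (54.42736053466797, 34.48762130737305))
turn [ 0.001 -0.001  0.001] shift [-0.5 -3.9 94.9]
```

View pics/w10.png

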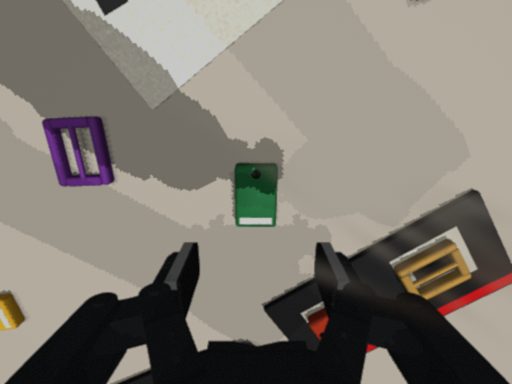

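The green chip is at (256,195), aligned, and needs about 3 mm along tool y.

>>> {"op": "apply_moves", "data": {"steps": [[[0,0,0,0,-3,40,0.4],[0,0,0,0,-3,75,0.3],[0,0,0,0,-3,93,0.2],[0,0,0,0,-3,95,0.2],[0,0,0,0,-3,95,0.2],[0,0,0,0,-3,95,-1],[0,0,0,0,-3,95,-1],[0,0,0,0,-3,95,-1],[0,0,0,0,-3,95,-1],[0,0,0,0,-3,95,-1]]]}}

```text
time: 13.48
position: [0.4453, 0.1039, 0.0158]
orientation: [0.001, 0.863, 0.504, 0.001]
contact_force: [-0.4, 0.7, 7.3]
gripper_width: 0.0342
```

```bash
python3 - <<'E'
from h import *
st()
plan(.6134,-.2417,.09,-.02)
E
```

```text
t 13.48 p [0.4453 0.1039 0.0158] phi 1.058 w 0.0342 f [-0.4  0.7  7.3] j7 0.48
turn [ 0.002 -0.002  1.078] shift [-218.4  316.4  -73.6]
```

>>> {"op": "apply_moves", "data": {"steps": [[[0,0,0,0,0,-35,-1],[0,0,0,0,0,-74,-1],[0,0,0.11,-22,32,-84,-1],[0,0,0.22,-44,64,-84,-1],[0,0,0.33,-66,96,-84,-1],[0,0,0.44,-88,128,-84,-1],[0,0,0.55,-110,160,-84,-1],[0,0,0.66,-132,192,-84,-1],[0,0,0.77,-154,224,-84,-1],[0,0,0.88,-176,256,-84,-1],[0,0,0.99,-198,288,-84,-1],[0,0,1.078,-218,316,-78,-1]]]}}

```text
time: 14.48
position: [0.6135, -0.2448, 0.0938]
orientation: [0.001, 1.0, -0.014, 0.001]
contact_force: [0.4, -0.3, 0.1]
gripper_width: 0.0346
```

>>> {"op": "apply_moves", "data": {"steps": [[[0,0,0,0,0,0,-1],[0,0,0,0,0,0,-1],[0,0,0,0,0,0,-1]]]}}

```text
time: 14.73
position: [0.612, -0.2406, 0.0923]
orientation: [-0.001, 1.0, -0.01, -0.0]
contact_force: [0.6, 0.7, -1.2]
gripper_width: 0.0342
```

```bash
python3 - <<'E'
from h import *
st();
cal=manip.get_calibration("wrist");im=manip.snapshot("wrist")[:,:,::-1]
cv2.imwrite("pics/w11.png",im)
h=cv2.cvtColor(im,cv2.COLOR_BGR2HSV);m=cv2.inRange(h,(45,70,20),(90,255,255))
cs,_=cv2.findContours(m,cv2.RETR_EXTERNAL,cv2.CHAIN_APPROX_NONE)
z=manip.sense()["position"][2]-.0158+.014
for c in cs:
    if cv2.contourArea(c)>300: print(cv2.boundingRect(c),rect(ray(cal,c[:,0],z)))
plan(.6134,-.2417,.0245,-.02)
E
```

```text
t 14.73 p [ 0.612  -0.2406  0.0923] phi -0.019 w 0.0342 f [ 0.6  0.7 -1.2] j7 0.08
(221, 208, 71, 96) (array([ 0.61286273, -0.23750937]), np.float64(1.55187563251432), (57.29070281982422, 35.60701370239258))
turn [-0.001  0.     0.002] shift [ 1.3  2.  68.1]
```

View pics/w11.png

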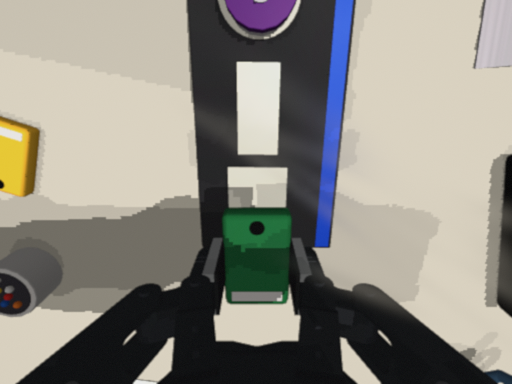

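```bash
python3 - <<'E'
from h import *
cal=manip.get_calibration("wrist")
print(ray(cal,[[258,108],[258,167],[260,0]],.008))
E
```

```text
[[ 0.6155291  -0.16341191]
 [ 0.61482331 -0.20709374]
 [ 0.61790332 -0.09655059]]
```

The chip is held aligned. Its mark centre comes to y≈-0.241 from both cameras, so I'll shift 3 mm, lower and release.

>>> {"op": "apply_moves", "data": {"steps": [[[0,0,0,1,3,35,-1],[0,0,0,1,3,62,-1],[0,0,0,1,3,68,-1],[0,0,0,1,3,68,-1],[0,0,0,1,3,68,0.2],[0,0,0,1,3,68,0.2],[0,0,0,1,3,68,0.2],[0,0,0,1,3,68,0.2]]]}}

```text
time: 15.45
position: [0.6135, -0.2441, 0.0252]
orientation: [0.0, 1.0, -0.01, 0.0]
contact_force: [0.4, -0.1, 0.5]
gripper_width: 0.0514
```

```bash
python3 - <<'E'
from h import *
st()
plan(.52,.05,.13,-.1)
plan(.372,.297,.11,1.395-np.pi/2)
E
```

```text
t 15.45 p [ 0.6135 -0.2441  0.0252] phi -0.02 w 0.0514 f [ 0.4 -0.1  0.5] j7 0.05
turn [ 0.    -0.001  0.08 ] shift [ -99.2 -292.2 -105. ]
turn [ 0.    -0.001  0.156] shift [-252.  -536.3  -85.3]
```

>>> {"op": "apply_moves", "data": {"steps": [[[0,0,0,0,0,-35,0.2],[0,0,0,0,0,-75,0.2],[0,0,0.05,-17,-37,-95,0.2],[0,0,0.1,-34,-74,-95,0.2],[0,0,0.156,-51,-111,-95,0.2],[0,0,0.156,-68,-148,-95,0.2],[0,0,0.156,-85,-185,-95,0.2],[0,0,0.156,-102,-222,-95,0.2],[0,0,0.156,-119,-259,-95,0.2],[0,0,0.156,-136,-296,-95,0.2],[0,0,0.156,-153,-333,-95,0.2],[0,0,0.156,-170,-370,-95,0.2]]]}}

```text
time: 16.45
position: [0.4496, 0.1306, 0.1198]
orientation: [0.001, 0.996, -0.088, 0.001]
contact_force: [0.6, 0.6, -0.5]
gripper_width: 0.0513
```

```bash
python3 - <<'E'
from h import *
st()
plan(.372,.297,.11,1.395-np.pi/2)
E
```

```text
t 16.45 p [0.4496 0.1306 0.1198] phi -0.176 w 0.0513 f [ 0.6  0.6 -0.5] j7 -0.59
turn [ 0.001 -0.001 -0.   ] shift [-105.5 -150.3    9.5]
```

>>> {"op": "apply_moves", "data": {"steps": [[[0,0,0,-22,-32,0,0.2],[0,0,0,-44,-64,5,0.2],[0,0,0,-66,-96,10,0.2],[0,0,0,-88,-128,10,0.2],[0,0,0,-103,-147,10,0.2],[0,0,0,-103,-147,10,0.2],[0,0,0,-103,-147,10,0.2]]]}}

```text
time: 17.03
position: [0.374, 0.2932, 0.1097]
orientation: [-0.0, 0.996, -0.086, 0.0]
contact_force: [0.1, -1.1, -0.4]
gripper_width: 0.0512
```

```bash
python3 - <<'E'
from h import *
st();
cal=manip.get_calibration("wrist");im=manip.snapshot("wrist")[:,:,::-1]
cv2.imwrite("pics/w12.png",im)
h=cv2.cvtColor(im,cv2.COLOR_BGR2HSV);m=cv2.inRange(h,(0,90,15),(20,255,200))
cs,_=cv2.findContours(m,cv2.RETR_EXTERNAL,cv2.CHAIN_APPROX_NONE)
for c in cs:
    if cv2.contourArea(c)>300:
        r=rect(ray(cal,c[:,0],.012));print(cv2.boundingRect(c),r);plan(*r[0],.016,r[1]-np.pi/2)
E
```

```text
t 17.03 p [0.374  0.2932 0.1097] phi -0.172 w 0.0512 f [ 0.1 -1.1 -0.4] j7 -1.03
(485, 306, 27, 55) (array([0.5933335 , 0.10601392]), np.float64(-1.4582459126745086), (71.26177978515625, 26.109588623046875))
turn [-1.000e-03 -1.000e-03  2.854e+00] shift [247.3 144.8  93.8]
(480, 220, 32, 63) (array([0.58126593, 0.20522354]), np.float64(-1.4582459126745086), (64.24710083007812, 27.807188034057617))
turn [-1.000e-03 -1.000e-03  2.854e+00] shift [218.1  49.2  93.7]
(240, 166, 22, 58) (array([0.37063983, 0.29870364]), np.float64(1.4044464966769503), (51.24541091918945, 18.126018524169922))
turn [ 0.001 -0.001 -0.008] shift [-5.5 -6.2 93.5]
```

View pics/w12.png

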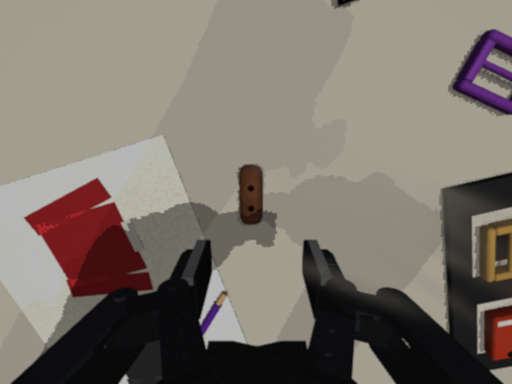

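The toggle is at (251,194), giving (0.371,0.299). The pencil tip at (222,295) is well clear of the fingers.

>>> {"op": "apply_moves", "data": {"steps": [[[0,0,-0.008,-4,-5,35,0.2],[0,0,-0.008,-4,-5,70,0.1],[0,0,-0.008,-4,-5,91,0],[0,0,-0.008,-4,-5,94,0],[0,0,-0.008,-4,-5,94,0],[0,0,-0.008,-4,-5,94,-1],[0,0,-0.008,-4,-5,94,-1],[0,0,-0.008,-4,-5,94,-1],[0,0,-0.008,-4,-5,94,-1],[0,0,-0.008,-4,-5,94,-1],[0,0,-0.008,-4,-5,94,-1]]]}}

```text
time: 18.0
position: [0.3733, 0.2977, 0.017]
orientation: [-0.0, 0.996, -0.084, 0.001]
contact_force: [0.3, -1.5, 8.1]
gripper_width: 0.0184
```

```bash
python3 - <<'E'
from h import *
st()
plan(.6150,-.165,.1,-.02)
E
```

```text
t 18.0 p [0.3733 0.2977 0.017 ] phi -0.169 w 0.0184 f [ 0.3 -1.5  8.1] j7 -1.2
turn [-0.    -0.003 -0.149] shift [316.2 415.6 -82.4]
```

>>> {"op": "apply_moves", "data": {"steps": [[[0,0,0,0,0,-35,-1],[0,0,0,0,0,-75,-1],[0,0,-0.05,23,30,-90,-1],[0,0,-0.1,46,60,-90,-1],[0,0,-0.149,69,90,-90,-1],[0,0,-0.149,92,121,-90,-1],[0,0,-0.149,115,151,-90,-1],[0,0,-0.149,138,181,-90,-1],[0,0,-0.149,161,211,-90,-1],[0,0,-0.149,184,242,-90,-1],[0,0,-0.149,207,272,-90,-1],[0,0,-0.149,230,302,-90,-1]]]}}

```text
time: 19.0
position: [0.549, -0.041, 0.1062]
orientation: [0.001, 1.0, -0.01, 0.001]
contact_force: [0.2, 1.2, 0.5]
gripper_width: 0.0181
```

```bash
python3 - <<'E'
from h import *
st()
plan(.6150,-.165,.1,-.02)
E
```

```text
t 19.0 p [ 0.549  -0.041   0.1062] phi -0.02 w 0.0181 f [0.2 1.2 0.5] j7 -0.2
turn [ 0.001 -0.001  0.   ] shift [ 68.4 122.7   6.4]
```

>>> {"op": "apply_moves", "data": {"steps": [[[0,0,0,17,30,3,-1],[0,0,0,34,60,6,-1],[0,0,0,50,90,6,-1],[0,0,0,66,119,6,-1],[0,0,0,66,119,6,-1],[0,0,0,66,119,6,-1],[0,0,0,66,119,6,-1]]]}}

```text
time: 19.58
position: [0.6118, -0.1584, 0.0997]
orientation: [-0.0, 1.0, -0.01, 0.0]
contact_force: [-0.9, 1.2, -0.4]
gripper_width: 0.0185
```

```bash
python3 - <<'E'
from h import *
st();
cal=manip.get_calibration("wrist");im=manip.snapshot("wrist")[:,:,::-1]
cv2.imwrite("pics/w13.png",im)
h=cv2.cvtColor(im,cv2.COLOR_BGR2HSV);m=cv2.inRange(h,(0,90,15),(20,255,200))
cs,_=cv2.findContours(m,cv2.RETR_EXTERNAL,cv2.CHAIN_APPROX_NONE)
z=manip.sense()["position"][2]-.017+.012
for c in cs:
    if cv2.contourArea(c)>300:
        r=rect(ray(cal,c[:,0],z));print(cv2.boundingRect(c),r)
plan(.6150,-.166,.0255,-.02)
E
```

```text
t 19.58 p [ 0.6118 -0.1584  0.0997] phi -0.019 w 0.0185 f [-0.9  1.2 -0.4] j7 -0.06
(16, 213, 55, 67) (array([ 0.49848935, -0.14826003]), np.float64(1.2158737856847832), (38.46943283081055, 25.21773338317871))
(238, 212, 38, 87) (array([ 0.61275854, -0.15684334]), np.float64(1.55122582120834), (53.124053955078125, 19.679901123046875))
turn [-0.001 -0.     0.002] shift [ 3.4  8.4 74.3]
```

View pics/w13.png

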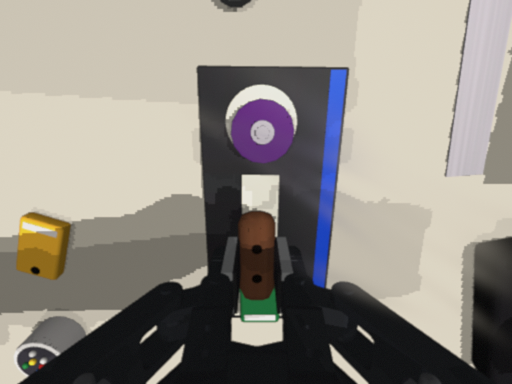

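The toggle at (257,255) needs about 9 mm along the board. Lower and release.

>>> {"op": "apply_moves", "data": {"steps": [[[0,0,0,2,9,35,-1],[0,0,0,2,9,66,-1],[0,0,0,2,9,74,-1],[0,0,0,2,9,74,-1],[0,0,0,2,9,74,-1],[0,0,0,2,9,74,0],[0,0,0,2,9,74,0],[0,0,0,2,9,74,0],[0,0,0,2,9,74,0]]]}}

```text
time: 20.38
position: [0.6139, -0.1679, 0.0259]
orientation: [0.0, 1.0, -0.009, 0.0]
contact_force: [0.1, 0.7, 0.3]
gripper_width: 0.0427
```

>>> {"op": "apply_moves", "data": {"steps": [[[0,0,0,0,0,-35,0],[0,0,0,0,0,-75,0],[0,0,0,0,40,-110,0],[0,0,0,0,80,-140,0],[0,0,0,0,120,-150,0],[0,0,0,0,160,-150,0],[0,0,0,0,160,-150,0],[0,0,0,0,160,-150,0]]]}}

```text
time: 21.05
position: [0.6088, -0.336, 0.1756]
orientation: [0.002, 1.0, -0.014, -0.0]
contact_force: [-1.7, -0.5, -0.9]
gripper_width: 0.0426
```

```bash
python3 - <<'E'
from h import *
st();cal=manip.get_calibration("wrist")
for n in("wrist","top","side"): cv2.imwrite(f"pics/{n}14.png",cv2.resize(manip.snapshot(n)[:,:,::-1],(800,600),interpolation=cv2.INTER_CUBIC))
E
```

```text
t 21.05 p [ 0.6088 -0.336   0.1756] phi -0.029 w 0.0426 f [-1.7 -0.5 -0.9] j7 0.21
```

View pics/wrist14.png

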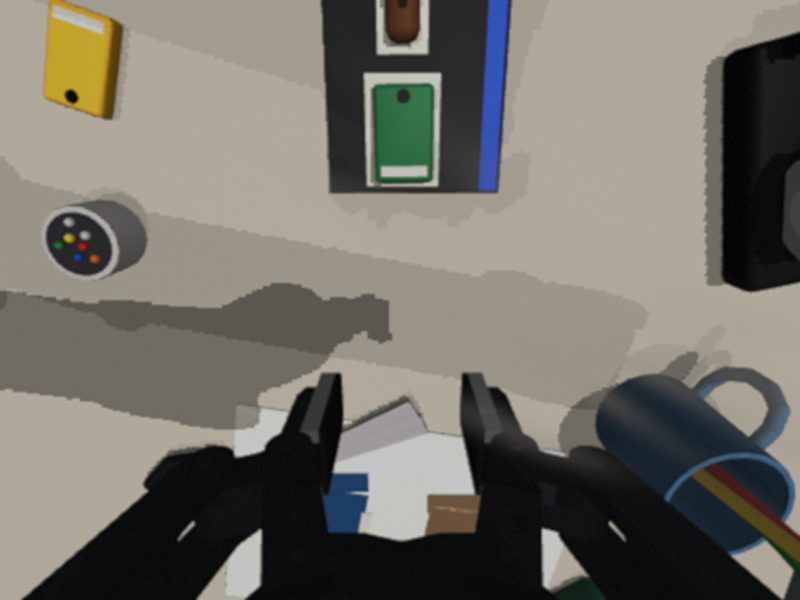

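View pics/top14.png

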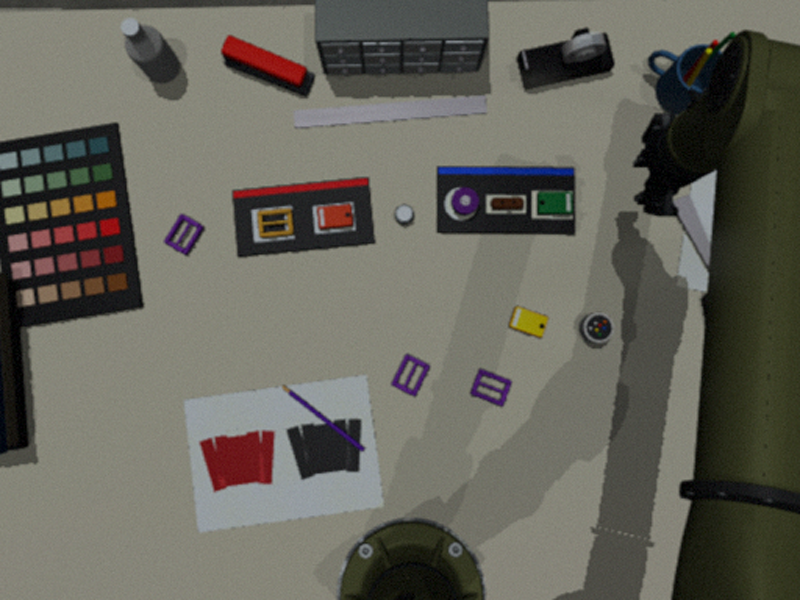

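View pics/side14.png

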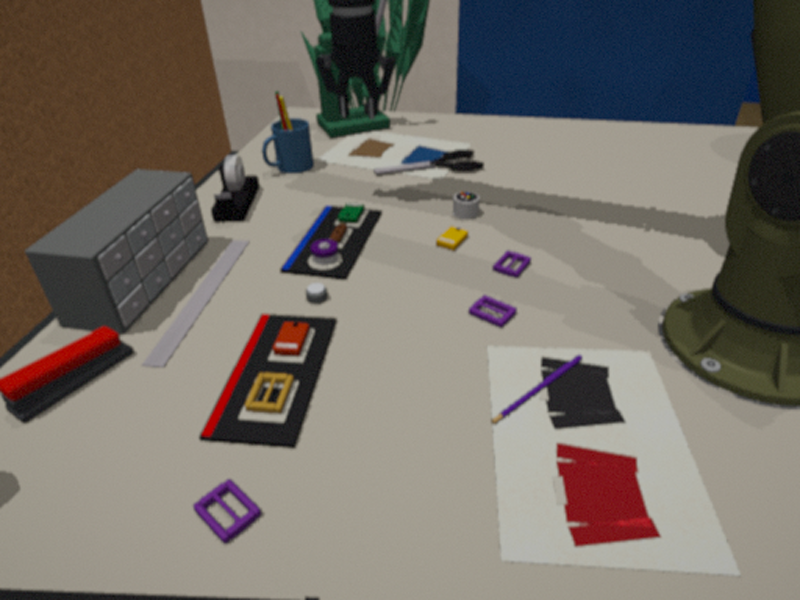

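All five are on their marks. I'll measure the offsets in the board frames from the top view.

```bash
python3 - <<'E'
from h import *
cal=manip.get_calibration("top");im=manip.snapshot("top")[:,:,::-1].copy();hsv=cv2.cvtColor(im,cv2.COLOR_BGR2HSV)
def find(name,box,lo,hi,z,mk,th):
    b=(np.array(box)*0.64).astype(int);m=np.zeros(im.shape[:2],np.uint8)
    mm=cv2.inRange(hsv,lo,hi);m[b[1]:b[3],b[0]:b[2]]=mm[b[1]:b[3],b[0]:b[2]]
    cs,_=cv2.findContours(m,cv2.RETR_EXTERNAL,cv2.CHAIN_APPROX_NONE);c=max(cs,key=cv2.contourArea)
    r=rect(ray(cal,c[:,0],z));d=r[0]-np.array(mk);a=th-np.pi/2
    e=(r[1]-th+np.pi/2)%np.pi-np.pi/2
    print(name,"off mm",np.round([d@[np.cos(a),np.sin(a)]*1e3,d@[-np.sin(a),np.cos(a)]*1e3],1),"ang",round(e,3),np.round(r[2],1))
find("rust",(306,196,362,240),(0,100,50),(15,255,255),.022,(.598,.1145),1.652)
find("buckle",(245,200,302,246),(10,90,50),(30,255,255),.020,(.590,.2144),1.652)
find("green",(525,188,578,222),(45,70,15),(90,255,255),.022,(.6134,-.2417),1.551)
find("toggle",(483,190,530,220),(0,70,10),(20,255,200),.020,(.6148,-.1667),1.551)
find("tin",(440,180,485,226),(120,60,20),(160,255,255),.032,(.6176,-.0942),1.551)
find("must",(500,295,560,345),(15,120,60),(35,255,255),.014,(.4227,-.1952),1.215)
w=cv2.imread("pics/w13.png")
E
```

```text
rust off mm [-1.2 -3.6] ang -0.009 [54.4 36.1]
buckle off mm [-1.5 -6.6] ang 0.012 [56.3 43.5]
green off mm [ 0.9 -1.9] ang 0.0 [55.8 35.8]
toggle off mm [-1.2  0.6] ang 0.0 [50.4 15.4]
tin off mm [-0.5 -5. ] ang 1.1 [44.2 42.5]
must off mm [ 0.  -0.1] ang 0.004 [54.9 36.6]
```

Everything is within tolerance: the worst is the buckle at -6.6 mm and the tin at -5 mm along the board. With plenty of time left, I'll check those two from the wrist camera.

```bash
python3 - <<'E'
from h import *
st();plan(.61,-.13,.22,-.02);plan(.59,.15,.22,.08)
E
```

```text
t 21.25 p [ 0.6111 -0.3255  0.175 ] phi -0.016 w 0.0426 f [ 0.8  0.9 -0.6] j7 0.21
turn [-0.002  0.     0.004] shift [  -4.3 -195.6  -44.6]
turn [-0.002  0.    -0.096] shift [ -28.9 -475.2  -44.1]
```

>>> {"op": "apply_moves", "data": {"steps": [[[0,0,0,0,0,-40,0],[0,0,0,0,-40,-45,0],[0,0,0,0,-80,-45,0],[0,0,0,0,-120,-45,0],[0,0,0,0,-160,-45,0],[0,0,0,0,-160,-45,0],[0,0,0,0,-160,-45,0],[0,0,0,0,-160,-45,0]]]}}

```text
time: 21.92
position: [0.6137, -0.1666, 0.2204]
orientation: [0.0, 1.0, -0.008, -0.0]
contact_force: [0.2, -1.4, -1.2]
gripper_width: 0.0425
```

```bash
python3 - <<'E'
from h import *
import pickle
st();cal=manip.get_calibration("wrist");im=manip.snapshot("wrist")[:,:,::-1].copy()
pickle.dump((cal,im),open("a.pkl","wb"));cv2.imwrite("pics/w15.png",im)
E
```

```text
t 21.92 p [ 0.6137 -0.1666  0.2204] phi -0.016 w 0.0425 f [ 0.2 -1.4 -1.2] j7 0.01
```

>>> {"op": "apply_moves", "data": {"steps": [[[0,0,0,0,-40,0,0],[0,0,0,-5,-80,0,0],[0,0,0,-10,-120,0,0],[0,0,-0.1,-15,-160,0,0],[0,0,-0.1,-20,-200,0,0],[0,0,-0.1,-25,-240,0,0],[0,0,-0.1,-28,-280,0,0],[0,0,-0.1,-28,-300,0,0],[0,0,-0.1,-28,-300,0,0],[0,0,-0.1,-28,-300,0,0]]]}}

```text
time: 22.8
position: [0.5915, 0.1328, 0.2202]
orientation: [0.0, 0.999, 0.041, -0.0]
contact_force: [-0.3, -0.8, 0.0]
gripper_width: 0.0426
```

```bash
python3 - <<'E'
from h import *
import pickle
st();cal=manip.get_calibration("wrist");im=manip.snapshot("wrist")[:,:,::-1].copy()
pickle.dump((cal,im),open("b.pkl","wb"));cv2.imwrite("pics/w16.png",im)
a=cv2.imread("pics/w15.png");cv2.imwrite("pics/w1516.png",cv2.resize(np.hstack([a,im]),(800,300)))
E
```

```text
t 22.8 p [0.5915 0.1328 0.2202] phi 0.082 w 0.0426 f [-0.3 -0.8  0. ] j7 -0.4
```

View pics/w15.png

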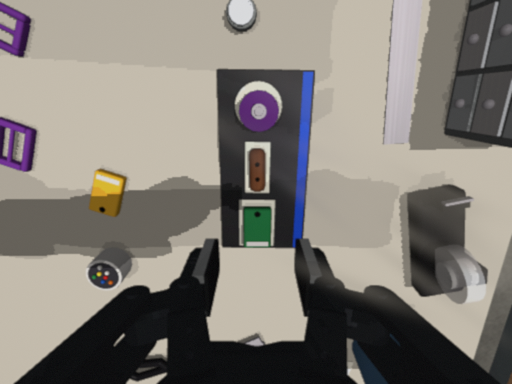

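View pics/w16.png

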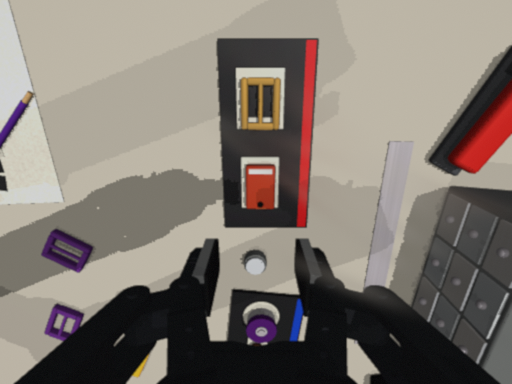

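```bash
python3 - <<'E'
from h import *
import pickle
def c_of(im,lo,hi,box):
    h=cv2.cvtColor(im,cv2.COLOR_BGR2HSV);m=np.zeros(im.shape[:2],np.uint8);x0,y0,x1,y1=box
    m[y0:y1,x0:x1]=cv2.inRange(h,lo,hi)[y0:y1,x0:x1]
    cs,_=cv2.findContours(m,cv2.RETR_EXTERNAL,cv2.CHAIN_APPROX_NONE);return max(cs,key=cv2.contourArea)[:,0]
def go(f,things,th,corners):
    cal,im=pickle.load(open(f,"rb"));d=np.array([np.cos(th),np.sin(th)]);n=np.array([np.sin(th),-np.cos(th)])
    K=ray(cal,corners,.008) # 4 corners
    cen=K.mean(0);print("board",cen.round(4),(np.ptp(K@d)*1e3).round(1),(np.ptp(K@n)*1e3).round(1))
    for nm,lo,hi,box,z,y0 in things:
        c=rect(ray(cal,c_of(im,lo,hi,box),z))[0]-cen
        print(nm,"off",((c@n)*1e3+8).round(1),((c@d)*1e3-y0).round(1))
go("a.pkl",[("tin",(120,60,20),(160,255,255),(225,75,300,140),.032,73),("tog",(0,70,10),(20,255,200),(240,140,280,200),.020,0),("green",(45,70,15),(90,255,255),(235,195,285,250),.022,-75)],1.551,[(218,70),(314,70),(302,247),(222,247)])
go("b.pkl",[("buckle",(10,90,50),(30,255,255),(232,65,290,135),.020,50),("rust",(0,100,50),(15,255,255),(235,155,285,215),.022,-50)],1.652,[(218,39),(318,39),(307,227),(224,227)])
E
```

```text
board [ 0.6237 -0.1659] 222.6 110.1
tin off 0.8 -5.0
tog off -0.4 -0.0
green off -0.1 0.7
board [0.602  0.1652] 222.7 110.4
buckle off -0.5 -5.9
rust off 0.2 -1.8
```

Two cameras agree that every offset is 6 to 7 mm or less, against the 12 mm allowed. The arm is clear, so I'm handing in.

```bash
python3 - <<'E'
from h import *
st();print(manip.hand_in())
E
```

```text
t 22.85 p [0.5919 0.1308 0.2199] phi 0.079 w 0.0429 f [-0.6 -1.4  0.9] j7 -0.4
the job is handed in; nothing more can be done
None
```

I placed all five pieces on their marks and released them. The rust chip and brass buckle are on the red board, and the green chip, toggle and tin are on the blue board. I handed in at about 23 s with the arm raised clear; no verdict was reported.

The last checks measured how far each piece sits from the centre of its mark, across and along the board (12 mm allowed):

| Piece | Wrist camera, across / along (mm) | Top camera, across / along (mm) |
|---|---|---|
| Tin | 0.8 / -5.0 | -0.5 / -5.0 |
| Toggle | -0.4 / 0.0 | -1.2 / 0.6 |
| Green chip | -0.1 / 0.7 | 0.9 / -1.9 |
| Buckle | -0.5 / -5.9 | -1.5 / -6.6 |
| Rust chip | 0.2 / -1.8 | -1.2 / -3.6 |

- **Alignment:** the top view shows the four long pieces within about 0.01 rad of their marks.
- **Left in place:** the mustard chip measured 0.1 mm from its start. The pin pot looked unmoved in the pictures, but I did not measure it again.
- **Disagreements:** the two cameras differ by up to about 2.6 mm, near their calibration error. The buckle and tin sit 5 to 7 mm off along the board, and I left them because that is within the limit.
- **Flatness:** I judged this only by eye from the side view, where everything looked flat.

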